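Seat a housing on the sprung stops of a measuring fixture and hold it

ROBOT

A 6-joint arm with a two-finger parallel gripper is mounted at the origin on the work surface. World frame = base frame: x ahead of the robot, y to its left, z up, the work surface at z = 0. Lengths are in mm, angles in degrees, forces in N, time in s.
With the tool pointing down it reaches from about 300 to 850 mm from the base axis. Payload 4.2 kg.
Tool frame: the origin (TCP) lies between the finger pads; the fingertips stand 22 mm ahead of it and the grasp point (between the pads) lies 3 mm ahead of it; z points along the fingers, y is the direction in which the jaws open and shut (so a half turn about z gives the same grasp; the last joint's range is limited). The gripper opens to 91 mm and grips with 3 to 60 N. Pads are 32 mm wide; open, the fingers measure 118 mm over their backs; the gripper's body (76 mm by 178 mm) begins 60 mm behind the grasp point.
Start: joints at [65.088, 18.312, 89.639, -0, 72.044, -1.146], TCP at [231.732, 526.252, 235.976] pointing down, gripper open.
Joint ranges: [-177.97, 177.97], [-48.28, 115.42], [12.27, 149.76], [-77.06, 257.06], [2.81, 150.46], [-146.56, 146.56]. Speed limits (degrees/s): [147.25, 147.25, 180, 180, 180, 180].

INTERFACE

Orientations are given as [roll, pitch, yaw] about the fixed x, y, z axes, in that order (R = Rz(yaw) Ry(pitch) Rx(roll)).
In Python, from workcell import telemetry, cams, env gives the robot as it stands.
- The arm moves only by the shell command python3 -m inch 'ROWS' [FORCE]. ROWS is JSON, a list of rows, each an object of numbers: "x", "y", "z": the shift along the tool's x, y, z in cm; "yaw": the turn about the tool's z in units of 5 degrees (1.0 is 5 degrees); "gripper": the gripper's target within -1 to 1 (fully open at 1, half-way at 0, shut at -1). A call has 1 to 12 rows; each row shifts and turns the commanded pose from where the row before left it, along the tool's axes as they then stand; what a row does not reach is not made up. A row lasts 1/12 s, in which the tool goes at most 41.7 mm and 7.16 degrees, less where a joint would pass 70% of its speed; a pose out of reach is approached as far as the arm can. A call is refused whole if a number of a shift passes 4.17 or a number of a turn 1, either way. A call with a gripper value outside its range is refused whole. The fingers move at their own pace and stop on an object; FORCE is the grip in N (left out, the last holds). Time passes only in rows, so rows that do not move let the fingers close. It gives the time, the measured TCP pose, the force and the opening at its end, in the units of the state.
- telemetry.state(): the state, without advancing time (a new reading comes with each control period).
- cams.grab_frame(name): name is "side" or "top"; returns a dict with "pixels" (480x640x3 uint8, red, green, blue), "mtx" (3x3 intrinsics, pixels), "rvec" (rotation vector, rad) and "tvec" (3), from world to camera coordinates, as OpenCV has them. Camera axes: x right, y down, z forward; pixel columns grow to the right and rows downward; lengths in mm; the calibration is good to about 2 mm. A picture is of the moment at which its call begins. There is no depth.
- env.job_done(): hands the job in, once; it reports no verdict.
The state is a dict: "time_s": time; "qpos": joint angles; "qvel": joint speeds; "effort": joint torques, N m; "ee_pos": TCP position; "ee_rot": TCP orientation; "force": force on the tool from outside, world axes, zero at the start; "torque": the same for the moment, N m; "gripper_width": finger opening in mm.
Only numpy, scipy, OpenCV 4.12 (cv2) and the standard library are available. Lean on these libraries where they do the work, as an engineer would, in place of code of your own. Each camera call takes 0.05 s, during which the arm holds its last target. There are 200 camera calls.

TASK

Put the T-shaped aluminium housing into the channel of the locating fixture, flange towards the spring plunger, and slide it along the fixture's floor, squarely, until the plunger is pushed back and the flange sits firmly on both hard stops. Finish while holding it there, still pressing against the stops with the gripper, because the spring pushes it back as soon as you let go. Leave the ring gauge, the gauge block and the small post alone.

Things in the scene. Friction and masses are not known exactly. Their poses are not given: they have to be found in the camera images.
- housing_center (a point): loose T-shaped aluminium housing, 0.3 to 0.55 kg, 60 mm tall, standing on the table. Point: centre of its stem, 30 mm above its underside; grip here. Stem 54 mm long (x -27 to +27 mm), 30 mm wide (y); at its +x end the flange, 16 mm thick (x +27 to +43 mm), 56 mm wide (y). x points from the stem out through the flange, z up. A dark bore mark on top of the stem
- housing_face (a point): centre of the outer face of the housing's flange, 43 mm along x from the stem's centre, 30 mm above the underside; same axes as the housing. This face goes against the stops
- housing: the same housing; origin at the stem's centre on its underside, axes as above
- fixture: locating fixture fixed to the table: plain steel base plate 210 mm (x) by 120 mm, 12 mm thick; origin at the centre of its underside, x towards the stops. Two brass guide rails 6 mm tall, inner sides at y = +31 and -31 mm (the flange has 3 mm to spare each side), from x = -35 to +45 mm, then flaring at the near end to x = -65. Dark far block: 80 mm wide, top 64 mm above the table, near face x = 57 mm
- channel (a point): point on the channel's floor (base plate's top, 12 mm above the table), on its centre line: a good spot to set down the housing's stem centre (underside here); the flange face is then 35 mm short of the stops, 21 mm short of the free plunger. x points along the channel towards plunger and stops (the direction to press), z up. The stops' plane is 78 mm along x from here
- stops: the two hard stops: steel pins 16 mm in diameter, standing 12 mm out of the dark block, side by side at y = +19 and -19 mm. Origin: midway between their flat end faces, 42 mm above the table (30 mm above the channel's floor); same axes as the fixture. Seated means that the flange's face is at this origin's x
- plunger (a joint): travel of the spring plunger, a steel pin 11 mm in diameter between the two stops, 42 mm above the table. 0: free, its tip 14 mm nearer than the stops' faces; 0.014: pushed back level with the stops, housing seated. It starts to yield at about 3 N and needs about 8 N when level with the stops; the push beyond that rests on the stops
- ring_gauge: bystander: steel ring, 70 mm across, 25 mm tall; origin at the centre of its underside. Leave alone
- gauge_block: bystander: flat steel block 90 x 45 x 25 mm; origin at the centre of its underside. Leave alone
- post: bystander: small dark post with a round foot 36 mm across and a knob on top, 50 mm tall; origin at the centre of its underside. Leave alone

How it is judged (in metres and radians):
On the way:
1. the housing stands in the fixture's channel, flange towards the plunger (y of housing_center in the frame of stops between -0.005 and 0.005 m and z of housing_center in the frame of stops between -0.004 and 0.003 m and angle between the x axis of housing_center and the x axis of stops, either way round below 0.15 rad and x of housing_center in the frame of stops above -0.11 m and x of housing_face in the frame of stops between -0.065 and 0.003 m), for 0.1 s.
At the end, for the whole second after the job is handed in: Housing on the channel floor (4 mm height, 5 mm sideways), square within 0.06 rad, flange face within 2 mm of the stops, plunger back more than 12 mm, pressing the stops with over 2 N, held by the fingers (over 2 N), at rest (y of housing_center in the frame of stops between -0.005 and 0.005 m and z of housing_center in the frame of stops between -0.004 and 0.003 m and angle between the x axis of housing_center and the x axis of stops, either way round below 0.06 rad and x of housing_face in the frame of stops between -0.002 and 0.003 m and value of joint plunger above 0.012 m and contact force between housing and stops above 2 N and contact force between the fingers and housing above 2 N and linear speed of housing below 0.01 m/s); the arm keeps its last pose, push and grip.
It fails at once if a bystander was moved more than 15 mm (distance of any of ring_gauge, gauge_block, post from where it was at the start of the episode above 0.015 m).
It also fails if it takes over 45 s, if anything falls off the work surface, if the arm or the gripper's body presses on something with over 40 N, if the wrist force passes 120 N, or if a joint passes its speed limit or range.

## Working session

There is one attempt and no reset: what is moved stays moved. The work goes in short steps, Python scripts to look and compute and a shell command to move; the robot and the scene stay as the last step left them, time stands still between calls to the robot, and variables do not carry over. Pictures are saved under pics/ and viewed, about 8 in all and at most 12, crops included, and the job is handed in when it is done.

```bash
mkdir -p pics; python3 - <<'E'
from workcell import telemetry, cams
import cv2
print(telemetry.state())
for n in("side","top"):
    f=cams.grab_frame(n); cv2.imwrite(f"pics/{n}0.png",f["pixels"][:,:,::-1]); print(n,f["mtx"],f["rvec"],f["tvec"])
E
```

```text
{'time_s': 0.0, 'qpos': array([ 6.50884634e+01,  1.83505798e+01,  8.97072119e+01, -3.49340310e-04,
        7.20439700e+01, -1.14555109e+00]), 'qvel': array([-0.12616365,  0.01303355,  0.04051069, -0.10199922, -0.03327813,
        0.04337414]), 'effort': array([ 5.38801560e-04, -4.12466633e+01, -2.31976712e+01,  7.27743236e-02,
        4.59544756e-02, -1.16571400e-04]), 'ee_pos': array([231.52310383, 525.8084007 , 235.12543293]), 'ee_rot': array([-1.79898252e+02, -1.70238189e-03,  1.56234121e+02]), 'force': array([ 0.26540001, -0.4029382 ,  0.50184618]), 'torque': array([0.01370121, 0.03600168, 0.01842481]), 'gripper_width': 91.11739903847997}
side [[468.77889113   0.         323.32379409]
 [  0.         468.77889113 232.44371025]
 [  0.           0.           1.        ]] [ 2.28330896 -0.06947094  0.03480527] [-634.76041896   61.29115081 1122.91806356]
top [[558.30463649   0.         321.49947227]
 [  0.         558.30463649 241.00860504]
 [  0.           0.           1.        ]] [ 2.13856394 -2.15988616  0.1495054 ] [   2.51999428  610.70319776 1479.60740101]
```

View pics/top0.png

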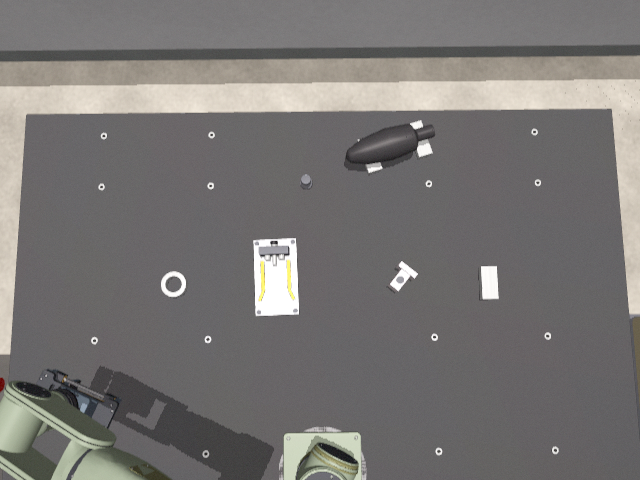

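View pics/side0.png

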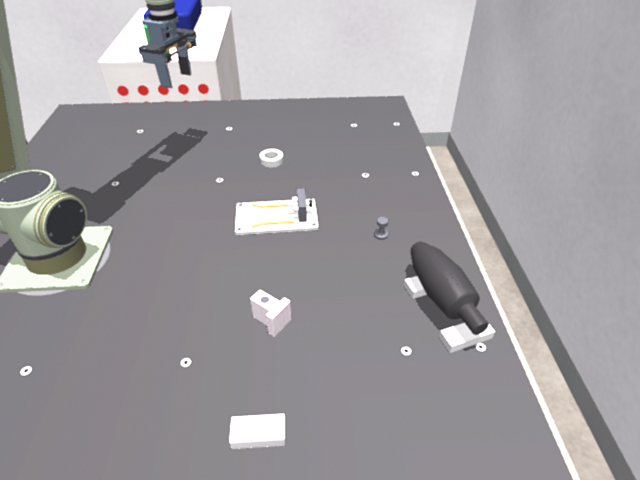

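Top view: housing at about (402,277) with its flange to the upper right, and fixture at (275,277) with its stops up, which is world +x. In the side view the housing is at (270,312) and the fixture at (277,215). I'll enlarge both.

```bash
cat > h.py <<'E'
import numpy as np, cv2
from workcell import cams
def ray(f,p):
    R=cv2.Rodrigues(f["rvec"])[0]; u=cv2.undistortPoints(np.float64([[p]]),f["mtx"],None)[0,0]
    return -R.T@f["tvec"], R.T@np.r_[u,1]
def onz(f,p,z):
    c,d=ray(f,p); return c+d*(z-c[2])/d[2]
def tri(fa,pa,fb,pb):
    P=[f["mtx"]@np.c_[cv2.Rodrigues(f["rvec"])[0],f["tvec"]] for f in(fa,fb)]
    X=cv2.triangulatePoints(P[0],P[1],np.float64(pa),np.float64(pb))[:,0]; return X[:3]/X[3]
def crop(f,x,y,w,h,s):
    return cv2.resize(f["pixels"][y:y+h,x:x+w,::-1],None,fx=s,fy=s,interpolation=cv2.INTER_CUBIC)
E
python3 - <<'E'
from h import *
t=cams.grab_frame("top"); s=cams.grab_frame("side")
a=np.hstack([crop(t,245,230,60,90,5),crop(t,380,255,50,45,9)[:450,:450].copy()]) if 0 else None
c=np.zeros((600,800,3),np.uint8)
c[0:360,0:240]=crop(t,245,232,60,90,4); c[0:360,250:610]=crop(t,380,255,45,45,8)
c[370:570,0:400]=crop(s,230,186,100,50,4); c[365:595,410:710]=crop(s,240,283,60,46,5)
cv2.imwrite("pics/c1.png",c)
E
```

```text
(no output)
```

View pics/c1.png

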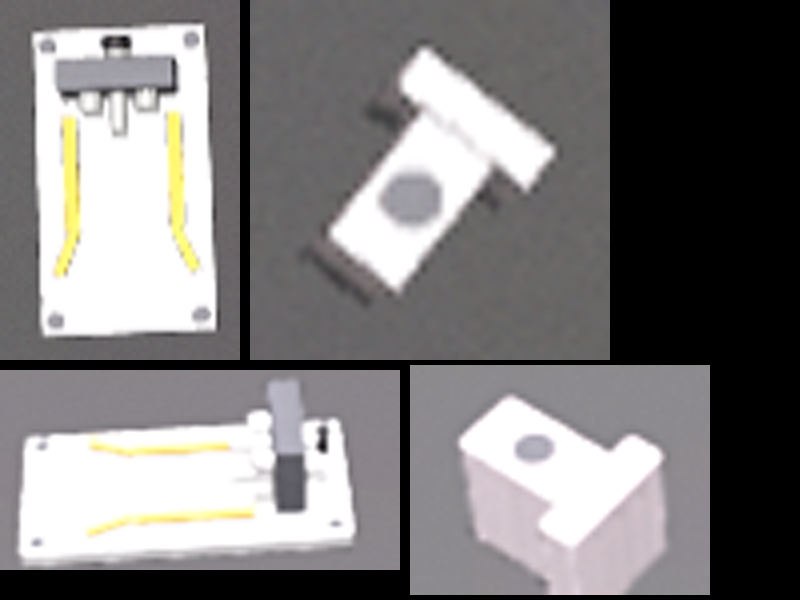

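The crops show the housing's top face with the bore mark at about top (400,280) and side (265,300). The flange is at the +x, −y side. The plate corners, rails and screws are clear in both views.

```bash
python3 - <<'E'
from h import *
t=cams.grab_frame("top"); s=cams.grab_frame("side")
def pk(x,y,ox,oy,cx,cy,k): return (cx+(x-ox+.5)/k-.5, cy+(y-oy+.5)/k-.5)
T=lambda x,y:pk(x,y,250,0,380,255,8); S=lambda x,y:pk(x,y,410,365,240,283,5)
print("bore",tri(t,T(411,199),s,S(534,448)))
for a,b in [((425,45),(632,435)),((557,153),(663,457))][:0]: pass
for n,a in dict(stembackL=(330,233),stembackR=(400,292),fl1=(425,45),fl2=(557,153)).items(): print(n,onz(t,T(*a),60))
# side: flange outer corners top: (663,457) ,(572,547); stem back (512,395),(460,443)
for n,a,b in [("flA",(425,45),(663,457)),("flB",(557,153),(572,547)),("sbL",(330,233),(512,395)),("sbR",(400,292),(460,443))]: print(n,tri(t,T(*a),s,S(*b)))
F=lambda x,y:pk(x,y,0,0,245,232,4); G=lambda x,y:pk(x,y,0,370,230,186,4)
for n,a,b in [("scr nearL",(55,321),(42,443)),("scr nearR",(201,315),(37,542)),("scr farR",(191,39),(336,523)),("railL near",(60,273),(92,446)),("railR near",(196,268),(92,533))]: print(n,tri(t,F(*a),s,G(*b)))
# masks
def big(m,c):
    cs=[q for q in cv2.findContours(m.astype(np.uint8),0,1)[0] if cv2.pointPolygonTest(q,c,True)>-8]; return max(cs,key=cv2.contourArea)
g=t["pixels"].min(2)
for lab,c,z,thr in [("plate",(275,290),12,150),("housing",(402,277),60,150)]:
    k=4; m=cv2.resize(t["pixels"],None,fx=k,fy=k,interpolation=cv2.INTER_CUBIC).max(2)>thr
    q=big(m,(c[0]*k,c[1]*k))[:,0]
    W=np.float32([onz(t,((p[0]+.5)/k-.5,(p[1]+.5)/k-.5),z)[:2] for p in q]); r=cv2.minAreaRect(W); print(lab,r,cv2.boxPoints(r).tolist())
hsv=cv2.cvtColor(t["pixels"],cv2.COLOR_RGB2HSV); y=cv2.inRange(hsv,(20,80,120),(35,255,255)); 
for q in cv2.findContours(y,0,1)[0]:
    if cv2.contourArea(q)<20: continue
    x0,y0,w,h=cv2.boundingRect(q)
    p=np.argwhere(y>0)[:,::-1]; p=p[(p[:,0]>=x0)&(p[:,0]<x0+w)&(p[:,1]>=y0)&(p[:,1]<y0+h)]
    W=np.array([onz(t,a,18)[:2] for a in p]); st=W[W[:,0]>np.percentile(W[:,0],45)]
    pf=np.polyfit(st[:,0],st[:,1],1); print("rail",W.min(0),W.max(0),st.mean(0),np.degrees(np.arctan(pf[0])))
E
```

```text
bore [ 502.9167338  -211.27370893   58.94835473]
stembackL [ 491.55818288 -183.84147294   60.        ]
stembackR [ 471.72471524 -206.59758739   60.        ]
fl1 [ 554.18593784 -217.36454546   60.        ]
fl2 [ 517.50026639 -260.37587265   60.        ]
flA [ 554.80232555 -217.72306406   57.24166966]
flB [ 518.46806006 -260.90067188   56.39907198]
sbL [ 492.30517997 -183.62334478   60.75546782]
sbR [ 472.35461116 -206.67521387   58.7041029 ]
scr nearL [421.42732865 170.78947359  13.60195808]
scr nearR [424.75595217  71.31252946  10.31405862]
scr farR [615.23569427  77.52375859  11.48040901]
railL near [454.41705772 167.82151181  11.72264892]
railR near [457.90284782  74.71235591  12.86578862]
plate ((518.004150390625, 124.04196166992188), (213.71046447753906, 121.3626480102539), 2.0593719482421875) [[409.0373229980469, 180.84423828125], [413.3985290527344, 59.55997848510742], [626.970947265625, 67.23968505859375], [622.6097412109375, 188.52394104003906]]
housing ((508.7922058105469, -216.11422729492188), (57.535797119140625, 72.24803161621094), 50.85491180419922) [[462.615478515625, -215.62057495117188], [518.6473999023438, -261.2297668457031], [554.9689331054688, -216.60787963867188], [498.93701171875, -170.99868774414062]]
rail [ 12.49521785 -80.2432036 ] [56.12876535 11.32152091] [43.46830065 -8.61363593] 52.691250374423554
rail [453.16336346 155.16057284] [560.14269294 168.75211196] [528.91452609 160.32207065] 2.20083722863354
rail [457.68173574  73.1103084 ] [562.20023934  92.17768584] [534.30158208  88.67459276] 1.7445062848497916
```

Heights triangulate well (top ≈57–61 mm, plate ≈12 mm).
- **Housing:** stem at (502.7,−211.2), yaw ≈ −39.5°.
- **Fixture:** origin (518,124), yaw 2.06°. The rail midline agrees.

I'll grip with tool yaw 140.5°, so tool −x is housing +x. First I move over the housing.

```bash
python3 -m inch '[{"x":-1.2,"y":-1.2},{"x":-2.3,"y":-2.4},{"x":-2.3,"y":-2.4},{"x":-2.3,"y":-2.4},{"x":-2.3,"y":-2.4},{"x":-2.3,"y":-2.4},{"x":-2.3,"y":-2.4},{"x":-2.3,"y":-2.4},{"x":-2.3,"y":-2.4},{"x":-2.3,"y":-2.4},{"x":-2.3,"y":-2.4},{"x":-2.3,"y":-2.4}]' 25
python3 -m inch '[{"x":-2.3,"y":-2.4},{"x":-2.3,"y":-2.4},{"x":-2.3,"y":-2.4},{"x":-2.3,"y":-2.4},{"x":-2.3,"y":-2.4},{"x":-2.3,"y":-2.4},{"x":-2.3,"y":-2.4},{"x":-2.3,"y":-2.4},{"x":-2.3,"y":-2.4},{"x":-2.3,"y":-2.4},{"x":-2.3,"y":-2.4},{"x":-1.7,"y":-1.7}]'
python3 -m inch '[{"yaw":0.8},{"yaw":0.8},{"yaw":0.8},{"yaw":0.75},{},{}]'
```

```text
invalid input
invalid input
invalid input
```

Rows probably need every key.

```bash
python3 -m inch '[{"x":-1.2,"y":-1.2,"z":0,"yaw":0,"gripper":1},{"x":-2.3,"y":-2.4,"z":0,"yaw":0,"gripper":1},{"x":-2.3,"y":-2.4,"z":0,"yaw":0,"gripper":1},{"x":-2.3,"y":-2.4,"z":0,"yaw":0,"gripper":1},{"x":-2.3,"y":-2.4,"z":0,"yaw":0,"gripper":1},{"x":-2.3,"y":-2.4,"z":0,"yaw":0,"gripper":1},{"x":-2.3,"y":-2.4,"z":0,"yaw":0,"gripper":1},{"x":-2.3,"y":-2.4,"z":0,"yaw":0,"gripper":1},{"x":-2.3,"y":-2.4,"z":0,"yaw":0,"gripper":1},{"x":-2.3,"y":-2.4,"z":0,"yaw":0,"gripper":1},{"x":-2.3,"y":-2.4,"z":0,"yaw":0,"gripper":1},{"x":-2.3,"y":-2.4,"z":0,"yaw":0,"gripper":1}]' 25
```

```text
time_s: 1.3
ee_pos: [363.2, 165.3, 236.1]
ee_rot: [180.0, 0.0, 156.3]
force: [-0.2, -0.3, 0.5]
gripper_width: 91.3
```

```bash
python3 -m inch '[{"x":-2.4,"y":-2.5,"z":0,"yaw":0,"gripper":1},{"x":-2.4,"y":-2.5,"z":0,"yaw":0,"gripper":1},{"x":-2.4,"y":-2.5,"z":0,"yaw":0,"gripper":1},{"x":-2.4,"y":-2.5,"z":0,"yaw":0,"gripper":1},{"x":-2.4,"y":-2.5,"z":0,"yaw":0,"gripper":1},{"x":-2.4,"y":-2.5,"z":0,"yaw":0,"gripper":1},{"x":-2.4,"y":-2.5,"z":0,"yaw":0,"gripper":1},{"x":-2.4,"y":-2.5,"z":0,"yaw":0,"gripper":1},{"x":-2.4,"y":-2.5,"z":0,"yaw":0,"gripper":1},{"x":-2.4,"y":-2.5,"z":0,"yaw":0,"gripper":1},{"x":-2.4,"y":-2.4,"z":0,"yaw":0,"gripper":1},{"x":-1.6,"y":-1.5,"z":0,"yaw":0,"gripper":1}]'
python3 -m inch '[{"x":0,"y":0,"z":2.5,"yaw":0.8,"gripper":1},{"x":0,"y":0,"z":2.5,"yaw":0.8,"gripper":1},{"x":0,"y":0,"z":2.5,"yaw":0.8,"gripper":1},{"x":0,"y":0,"z":2.0,"yaw":0.75,"gripper":1},{"x":0,"y":0,"z":0.5,"yaw":0,"gripper":1},{"x":0,"y":0,"z":0,"yaw":0,"gripper":1}]'
python3 - <<'E'
from h import *
s=cams.grab_frame("side"); t=cams.grab_frame("top")
cv2.imwrite("pics/a1.png",np.hstack([crop(s,205,200,130,150,3),crop(t,355,230,130,150,3)]))
E
```

```text
time_s: 2.3
ee_pos: [503.6, -213.6, 235.8]
ee_rot: [-180.0, 0.1, 156.1]
force: [0.7, 0.0, -0.1]
gripper_width: 91.4
time_s: 2.8
ee_pos: [501.9, -210.1, 134.5]
ee_rot: [-179.9, -0.2, 140.6]
force: [0.2, 0.4, -0.1]
gripper_width: 91.4
```

View pics/a1.png

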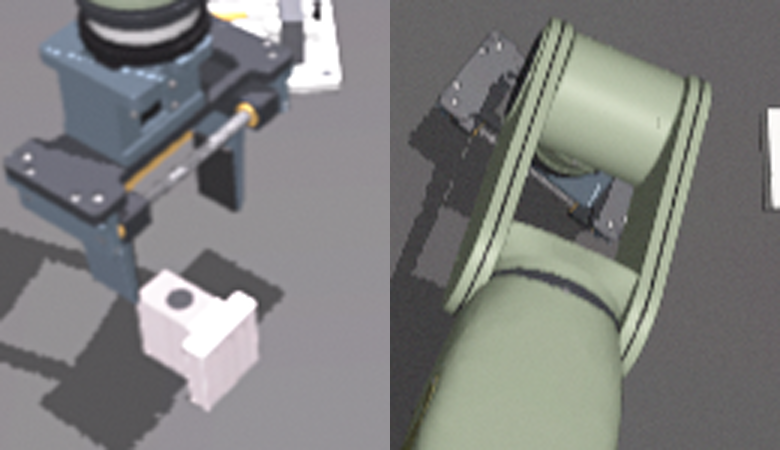

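The side view shows the fingers straddling the stem, with the bore mark at about (179,298) in the crop midway between the jaws. I'll descend and grip.

```bash
python3 -m inch '[{"x":0,"y":0,"z":2,"yaw":0,"gripper":1},{"x":0,"y":0,"z":2.5,"yaw":0,"gripper":1},{"x":0,"y":0,"z":2.5,"yaw":0,"gripper":1},{"x":0,"y":0,"z":2,"yaw":0,"gripper":1},{"x":0,"y":0,"z":1,"yaw":0,"gripper":1},{"x":0,"y":0,"z":0,"yaw":0,"gripper":1}]'
python3 -m inch '[{"x":0,"y":0,"z":0,"yaw":0,"gripper":-1},{"x":0,"y":0,"z":0,"yaw":0,"gripper":-1},{"x":0,"y":0,"z":0,"yaw":0,"gripper":-1},{"x":0,"y":0,"z":0,"yaw":0,"gripper":-1},{"x":0,"y":0,"z":0,"yaw":0,"gripper":-1},{"x":0,"y":0,"z":0,"yaw":0,"gripper":-1},{"x":0,"y":0,"z":0,"yaw":0,"gripper":-1},{"x":0,"y":0,"z":0,"yaw":0,"gripper":-1},{"x":0,"y":0,"z":0,"yaw":0,"gripper":-1},{"x":0,"y":0,"z":0,"yaw":0,"gripper":-1},{"x":0,"y":0,"z":0,"yaw":0,"gripper":-1},{"x":0,"y":0,"z":0,"yaw":0,"gripper":-1}]' 40
```

```text
time_s: 3.4
ee_pos: [502.5, -210.3, 35.2]
ee_rot: [-180.0, -0.1, 140.5]
force: [0.2, -0.5, -0.1]
gripper_width: 91.0
time_s: 4.4
ee_pos: [502.7, -210.5, 35.9]
ee_rot: [-180.0, -0.0, 140.5]
force: [-0.2, 0.0, 0.8]
gripper_width: 29.8
```

Gripped at 29.8 mm. I'll lift, turn −8.3 units, then carry to above the channel point (485.0,122.9).

```bash
python3 -m inch '[{"x":0,"y":0,"z":-1,"yaw":0,"gripper":-1},{"x":0,"y":0,"z":-2,"yaw":0,"gripper":-1},{"x":0,"y":0,"z":-2.5,"yaw":0,"gripper":-1},{"x":0,"y":0,"z":-2.5,"yaw":-0.8,"gripper":-1},{"x":0,"y":0,"z":-2,"yaw":-0.9,"gripper":-1},{"x":0,"y":0,"z":0,"yaw":-1,"gripper":-1},{"x":0,"y":0,"z":0,"yaw":-1,"gripper":-1},{"x":0,"y":0,"z":0,"yaw":-1,"gripper":-1},{"x":0,"y":0,"z":0,"yaw":-1,"gripper":-1},{"x":0,"y":0,"z":0,"yaw":-1,"gripper":-1},{"x":0,"y":0,"z":0,"yaw":-1,"gripper":-1},{"x":0,"y":0,"z":0,"yaw":-0.6,"gripper":-1}]'
python3 -m inch '[{"x":0.1,"y":1.5,"z":0,"yaw":0,"gripper":-1},{"x":0.1,"y":3,"z":0,"yaw":0,"gripper":-1},{"x":0.1,"y":3.3,"z":0,"yaw":0,"gripper":-1},{"x":0.1,"y":3.5,"z":0,"yaw":0,"gripper":-1},{"x":0.1,"y":3.5,"z":0,"yaw":0,"gripper":-1},{"x":0.07,"y":3.5,"z":0,"yaw":0,"gripper":-1},{"x":0,"y":3.5,"z":0,"yaw":0,"gripper":-1},{"x":0,"y":3.5,"z":0,"yaw":0,"gripper":-1},{"x":0,"y":3.5,"z":0,"yaw":0,"gripper":-1},{"x":0,"y":2.6,"z":0,"yaw":0,"gripper":-1},{"x":0,"y":2,"z":0,"yaw":0,"gripper":-1},{"x":0,"y":0,"z":0,"yaw":0,"gripper":-1}]'
python3 - <<'E'
from h import *
s=cams.grab_frame("side"); t=cams.grab_frame("top")
cv2.imwrite("pics/a2.png",np.hstack([crop(s,210,100,130,150,3),crop(t,225,210,130,150,3)]))
from workcell import telemetry; print(telemetry.state())
E
```

```text
time_s: 5.4
ee_pos: [502.3, -210.1, 135.9]
ee_rot: [180.0, -0.1, -177.8]
force: [0.3, 0.3, -2.8]
gripper_width: 29.9
time_s: 6.4
ee_pos: [484.5, 127.1, 136.0]
ee_rot: [179.9, -0.0, -177.9]
force: [0.0, 0.5, -4.8]
gripper_width: 30.0
{'time_s': 6.5, 'qpos': array([ 1.30344370e+01,  1.68206002e+01,  1.07727854e+02, -2.03226990e-03,
        5.55155709e+01, -7.90413066e+01]), 'qvel': array([-1.90423011,  0.04835947,  0.39314593, -0.41012875, -0.08826922,
       -0.38476369]), 'effort': array([ 9.68594290e-01, -3.80498207e+01, -2.11189646e+01,  8.67027487e-02,
       -1.00663723e-02,  2.72916741e-02]), 'ee_pos': array([484.59584554, 123.97931843, 135.88049287]), 'ee_rot': array([-1.79986185e+02, -6.25392147e-02, -1.77923112e+02]), 'force': array([-0.81543165, -0.52261572, -3.56980441]), 'torque': array([ 0.00844981,  0.10244226, -0.02022487]), 'gripper_width': 29.891568570556004}
```

View pics/a2.png

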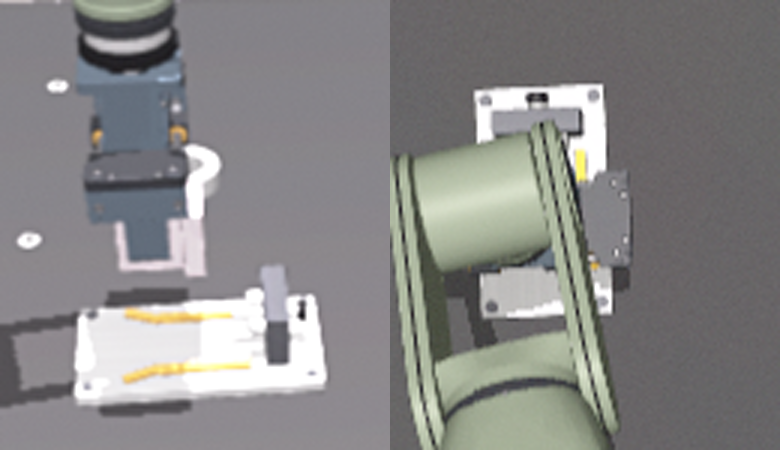

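Side view: the housing hangs over the channel, level, with the flange (about (195,245) in the crop) towards the stops. I'll nudge y −0.8 mm and descend.

```bash
python3 -m inch '[{"x":0,"y":-0.08,"z":1.5,"yaw":0,"gripper":-1},{"x":0,"y":0,"z":2,"yaw":0,"gripper":-1},{"x":0,"y":0,"z":2,"yaw":0,"gripper":-1},{"x":0,"y":0,"z":1.5,"yaw":0,"gripper":-1},{"x":0,"y":0,"z":0.8,"yaw":0,"gripper":-1},{"x":0,"y":0,"z":0.4,"yaw":0,"gripper":-1},{"x":0,"y":0,"z":0.2,"yaw":0,"gripper":-1},{"x":0,"y":0,"z":0,"yaw":0,"gripper":-1},{"x":0,"y":0,"z":0,"yaw":0,"gripper":-1}]'
python3 -m inch '[{"x":0,"y":0,"z":0.1,"yaw":0,"gripper":-1},{"x":0,"y":0,"z":0.1,"yaw":0,"gripper":-1},{"x":0,"y":0,"z":0,"yaw":0,"gripper":-1}]'
```

```text
time_s: 7.25
ee_pos: [486.2, 122.3, 52.7]
ee_rot: [180.0, 0.1, -178.0]
force: [1.3, -2.0, -3.9]
gripper_width: 29.6
time_s: 7.5
ee_pos: [485.7, 122.4, 50.2]
ee_rot: [180.0, 0.0, -178.0]
force: [-0.0, -1.1, -4.0]
gripper_width: 29.7
```

```bash
python3 -m inch '[{"x":0,"y":0,"z":0.1,"yaw":0,"gripper":-1},{"x":0,"y":0,"z":0.1,"yaw":0,"gripper":-1},{"x":0,"y":0,"z":0,"yaw":0,"gripper":-1}]'
python3 -m inch '[{"x":0,"y":0,"z":0.05,"yaw":0,"gripper":-1},{"x":0,"y":0,"z":0,"yaw":0,"gripper":-1},{"x":0,"y":0,"z":0,"yaw":0,"gripper":-1}]'
python3 - <<'E'
from h import *
s=cams.grab_frame("side")
cv2.imwrite("pics/a3.png",crop(s,220,140,110,100,6))
E
```

```text
time_s: 7.75
ee_pos: [485.7, 122.4, 47.9]
ee_rot: [180.0, 0.0, -178.0]
force: [0.2, -0.1, -3.7]
gripper_width: 29.9
time_s: 8.0
ee_pos: [485.7, 122.4, 47.9]
ee_rot: [180.0, 0.0, -178.0]
force: [-1.2, 1.1, 3.5]
gripper_width: 30.1
```

View pics/a3.png

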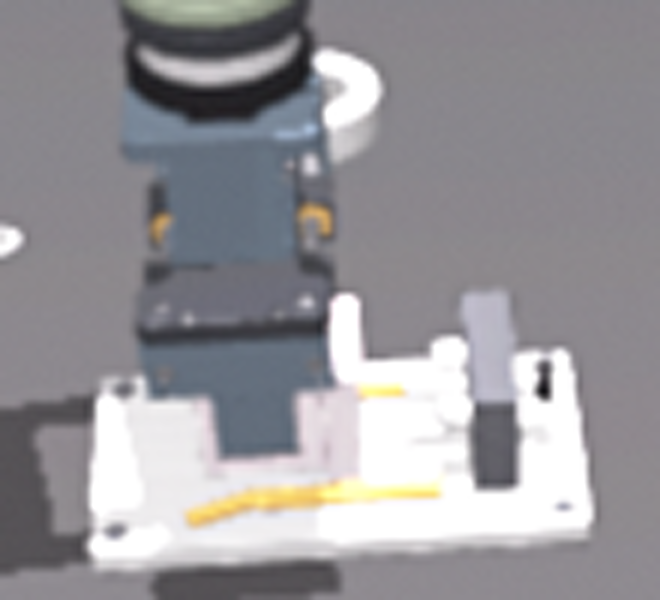

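The housing is on the floor between the rails (force reversed at z = 47.9, as expected) and square. I'll slide 30 mm, then creep.

```bash
python3 -m inch '[{"x":-0.2,"y":0,"z":0,"yaw":0,"gripper":-1},{"x":-0.4,"y":0,"z":0,"yaw":0,"gripper":-1},{"x":-0.4,"y":0,"z":0,"yaw":0,"gripper":-1},{"x":-0.4,"y":0,"z":0,"yaw":0,"gripper":-1},{"x":-0.4,"y":0,"z":0,"yaw":0,"gripper":-1},{"x":-0.2,"y":0,"z":0,"yaw":0,"gripper":-1},{"x":0,"y":0,"z":0,"yaw":0,"gripper":-1}]'
python3 -m inch '[{"x":-0.2,"y":0,"z":0,"yaw":0,"gripper":-1},{"x":-0.2,"y":0,"z":0,"yaw":0,"gripper":-1},{"x":-0.2,"y":0,"z":0,"yaw":0,"gripper":-1},{"x":-0.2,"y":0,"z":0,"yaw":0,"gripper":-1},{"x":-0.2,"y":0,"z":0,"yaw":0,"gripper":-1},{"x":0,"y":0,"z":0,"yaw":0,"gripper":-1},{"x":0,"y":0,"z":0,"yaw":0,"gripper":-1}]'
python3 -m inch '[{"x":-0.1,"y":0,"z":0,"yaw":0,"gripper":-1},{"x":-0.1,"y":0,"z":0,"yaw":0,"gripper":-1},{"x":0,"y":0,"z":0,"yaw":0,"gripper":-1},{"x":0,"y":0,"z":0,"yaw":0,"gripper":-1}]'
```

```text
time_s: 8.63
ee_pos: [504.9, 123.0, 47.9]
ee_rot: [180.0, -0.1, -178.0]
force: [-3.9, -0.4, 5.8]
gripper_width: 29.7
time_s: 9.22
ee_pos: [511.0, 123.2, 48.2]
ee_rot: [-180.0, -0.5, -178.0]
force: [-14.5, 0.7, 16.4]
gripper_width: 29.8
time_s: 9.55
ee_pos: [512.2, 123.2, 48.2]
ee_rot: [-180.0, -0.6, -178.0]
force: [-16.2, 0.7, 17.5]
gripper_width: 29.9
```

Compliance shows: there's a 5 mm lag and a rising downward push. I'll ease z by 1 mm and continue.

```bash
python3 -m inch '[{"x":0,"y":0,"z":-0.1,"yaw":0,"gripper":-1},{"x":-0.1,"y":0,"z":0,"yaw":0,"gripper":-1},{"x":-0.1,"y":0,"z":0,"yaw":0,"gripper":-1},{"x":-0.1,"y":0,"z":0,"yaw":0,"gripper":-1},{"x":0,"y":0,"z":0,"yaw":0,"gripper":-1},{"x":0,"y":0,"z":0,"yaw":0,"gripper":-1}]'
python3 -m inch '[{"x":-0.1,"y":0,"z":0,"yaw":0,"gripper":-1},{"x":-0.1,"y":0,"z":0,"yaw":0,"gripper":-1},{"x":-0.1,"y":0,"z":0,"yaw":0,"gripper":-1},{"x":0,"y":0,"z":0,"yaw":0,"gripper":-1},{"x":0,"y":0,"z":0,"yaw":0,"gripper":-1}]'
```

```text
time_s: 10.05
ee_pos: [515.3, 123.3, 48.3]
ee_rot: [-180.0, -0.6, -178.0]
force: [-12.5, 0.6, 10.6]
gripper_width: 29.9
time_s: 10.47
ee_pos: [517.7, 123.4, 48.3]
ee_rot: [-180.0, -0.7, -178.0]
force: [-14.2, 1.1, 12.2]
gripper_width: 29.9
```

```bash
python3 -m inch '[{"x":-0.1,"y":0,"z":0,"yaw":0,"gripper":-1},{"x":-0.1,"y":0,"z":0,"yaw":0,"gripper":-1},{"x":-0.1,"y":0,"z":0,"yaw":0,"gripper":-1},{"x":0,"y":0,"z":0,"yaw":0,"gripper":-1},{"x":0,"y":0,"z":0,"yaw":0,"gripper":-1}]'
python3 -m inch '[{"x":-0.1,"y":0,"z":0,"yaw":0,"gripper":-1},{"x":-0.1,"y":0,"z":0,"yaw":0,"gripper":-1},{"x":0,"y":0,"z":0,"yaw":0,"gripper":-1},{"x":0,"y":0,"z":0,"yaw":0,"gripper":-1}]'
python3 -m inch '[{"x":-0.1,"y":0,"z":0,"yaw":0,"gripper":-1},{"x":-0.1,"y":0,"z":0,"yaw":0,"gripper":-1},{"x":0,"y":0,"z":0,"yaw":0,"gripper":-1},{"x":0,"y":0,"z":0,"yaw":0,"gripper":-1}]'
```

```text
time_s: 10.88
ee_pos: [519.2, 123.5, 48.4]
ee_rot: [-180.0, -0.9, -178.0]
force: [-18.4, 1.4, 15.2]
gripper_width: 29.8
time_s: 11.22
ee_pos: [519.4, 123.4, 48.4]
ee_rot: [-179.9, -1.1, -178.1]
force: [-22.0, 1.6, 19.2]
gripper_width: 30.0
time_s: 11.55
ee_pos: [519.6, 123.4, 48.3]
ee_rot: [-179.9, -1.3, -178.1]
force: [-26.7, 2.0, 22.4]
gripper_width: 29.6
```

Motion stopped at x ≈ 519.5 (predicted 520) while the force climbs, so it's on the stops. I'll ease z a little and look.

```bash
python3 -m inch '[{"x":-0.1,"y":0,"z":-0.05,"yaw":0,"gripper":-1},{"x":-0.1,"y":0,"z":-0.05,"yaw":0,"gripper":-1},{"x":0,"y":0,"z":0,"yaw":0,"gripper":-1},{"x":0,"y":0,"z":0,"yaw":0,"gripper":-1},{"x":0,"y":0,"z":0,"yaw":0,"gripper":-1},{"x":0,"y":0,"z":0,"yaw":0,"gripper":-1}]'
python3 - <<'E'
from h import *
from workcell import telemetry
s=cams.grab_frame("side"); t=cams.grab_frame("top")
cv2.imwrite("pics/a4.png",np.hstack([crop(s,250,170,80,75,5),crop(t,240,225,80,75,5)]))
print({k:v for k,v in telemetry.state().items() if k in("ee_pos","ee_rot","force","torque","qvel")})
E
```

```text
time_s: 12.05
ee_pos: [519.8, 123.4, 48.3]
ee_rot: [-179.9, -1.6, -178.1]
force: [-28.4, 2.4, 19.3]
gripper_width: 29.6
{'qvel': array([ 0.06478693, -0.08587494,  0.06674875, -0.05775634,  0.04374152,
        0.00670621]), 'ee_pos': array([519.77631444, 123.43032181,  48.30865425]), 'ee_rot': array([-179.92512542,   -1.57257113, -178.06122747]), 'force': array([-27.96450709,   2.14400865,  17.68941645]), 'torque': array([0.65296705, 4.10172425, 0.13139805])}
```

View pics/a4.png

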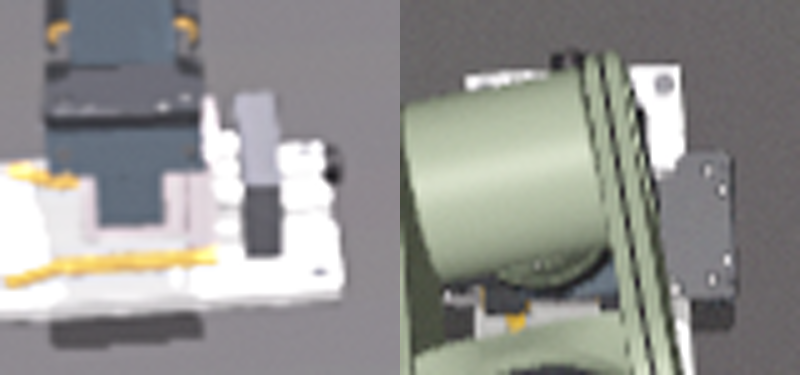

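The side view shows the flange against the pin ends (about (213,190) in the crop), the plunger rod out behind the block (about (330,165)), and the housing flat on the floor. It's at rest and pressing with about 28 N, so I'm handing in.

```bash
python3 -c "
from workcell import env; print(env.job_done())"
```

```text
the job is handed in; nothing more can be done
None
```

I put the housing in the channel, flange towards the plunger, and slid it along the floor onto the stops. I handed the job in at about 12 s, with the gripper still holding and pressing. No verdict is reported, so the points below are my own last checks.

- **Position:** the tool stopped at x = 519.8 mm, against about 520 mm predicted for seated. It moved only about 0.6 mm over the last 7 mm of commanded travel while the force rose, so the flange is on the stops. The last side view shows the flange against the pins and the plunger rod out behind the block.
- **Push:** about 28 N along the channel. That covers the roughly 8 N plunger, friction and the load on the stops; I could not measure the stop force separately.
- **Squareness:** tool yaw was within about 0.1° of the measured fixture direction. It was about 0.7 mm off the centre line, inside the 5 mm allowed.
- **Grip and rest:** the grip was set to 40 N at an opening of 29.6 mm, and the arm was at rest.

Three results are less clean:
- The tool pitched about 1.6° under load. That is within the 3.4° limit even if the housing tilted fully with it.
- It was also still pressing down on the floor with about 18 N.
- I did not re-measure the ring gauge, gauge block or post at the end, but no move went near them at low height.

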